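# Feed hot-melt chunks into a pan by holding a spring shutter open at its mark

## Robot

A 6-joint arm with a two-finger parallel gripper is mounted at the origin on a cart in front of the work surface, level with it; the furniture and walls round the work are solid. World frame = base frame: x ahead of the robot, y to its left, z up, the work surface at z = 0. Lengths are in mm, angles in rad, forces in N, time in s.
With the tool pointing down it reaches from about 400 to 925 mm from the base axis. Payload 12.5 kg.
Tool frame: the origin (TCP) lies at the very end of the fingers, on their centre line; the grasp point (between the pads) lies 19 mm behind it; y points along the fingers, z is the direction in which the jaws open and shut, and the axes are right-handed (so a half turn about y gives the same grasp; the last joint's range is limited). The gripper opens to 95 mm and grips with 3 to 60 N. Pads are 20 mm wide; open, the fingers measure 119 mm over their backs; the gripper's body (75 mm by 180 mm) begins 59 mm behind the grasp point.
Start: joints at [-1.423, 0.491, 1.559, -0, 1.092, -0.106], TCP at [156.95, -604.991, 214.661] pointing down, gripper open.
Joint ranges: [-3.1, 3.1], [-0.84, 2.19], [0.05, 2.79], [-1.13, 4.28], [0.06, 2.93], [-2.69, 2.69]. Speed limits (rad/s): [2.22, 2.22, 2.79, 3.14, 3.14, 3.14].

## Interface

Orientations are given as [roll, pitch, yaw] about the fixed x, y, z axes, in that order (R = Rz(yaw) Ry(pitch) Rx(roll)).
In Python, from cell import env, optics gives the robot as it stands.
- The arm moves only by the tool drive_tool, never from a script. Its argument "steps" is a list of rows, each an object with "slide": the shift along the tool's x, y, z in m, a list of three; "dr": the turn, a rotation vector about the tool's x, y, z in rad, a list of three; "fingers": the finger opening in m, from 0 to 0.0951. A call has 1 to 5 rows; each row is the pose to reach, as a shift and turn from the pose commanded when the call began, along the tool's axes at that moment; what a row does not reach only later rows make up. A row lasts 1/12 s, in which the tool goes at most 41.7 mm and 7.16 degrees, less where a joint would pass 70% of its speed; a pose out of reach is approached as far as the arm can. A call with a gripper value outside its range is refused whole. The fingers move at their own pace and stop on an object; the grip force is fixed at half the most. Time passes only in rows, so rows that repeat a pose let the fingers close. It gives the time, the measured TCP pose, the force and the opening at its end, in the units of the state.
- env.state(): the state, without advancing time (a new reading comes with each control period).
- optics.read_camera(name): name is "scene" or "side" or "wrist"; returns the picture (480x640x3 uint8, red, green, blue); there is no depth.
- optics.camera_model(name): a dict with "mtx" (3x3 intrinsics, pixels), "R" (3x3) and "t" (3): a world point X has camera coordinates R X + t. Camera axes: x right, y down, z forward; pixel columns grow to the right and rows downward; lengths in mm; the calibration is good to about 2 mm. A picture is of the moment at which its call begins: read the wrist's pose just before it. camera_model takes no time and is no camera call; for the wrist camera it gives the pose at the moment of the call.
- env.job_done(): hands the job in, once; it reports no verdict.
The state is a dict: "t": time; "joints": joint angles; "qvel": joint speeds; "tau": joint torques, N m; "eef_pos": TCP position; "tcp_rot": TCP orientation; "ft_force": force on the tool from outside, world axes, zero at the start; "moment": the same for the moment, N m; "opening": opening from 0.0 (shut) to 1.0 (fully open).
Only numpy, scipy, OpenCV 4.12 (cv2) and the standard library are available. Lean on these libraries where they do the work, as an engineer would, in place of code of your own. Each camera call takes 0.05 s, during which the arm holds its last target.

## Task

Set the small steel pan with the long handle upright on the worktop with its mouth centred under the feeder's drop spout, and let go of it. Then take the black knob and pull the spring-loaded shutter straight out until its pointer stands level with the fin of the clip on the rule, so that all three amber chunks slide down into the pan. The shutter springs shut when let go, so finish while still holding the knob with the pointer at the mark; leave the other things on the worktop where they are.

Things in the scene. Friction and masses are not known exactly. Their poses are not given: they have to be found in the camera images.
- pan: Round open steel pan, loose, 0.22 kg, 80 mm across at the foot, 92 mm at the rim, 50 mm high, wall 3 mm. Origin: centre of its underside, z up. A straight handle points along its own -x: 12 mm wide, 14 mm thick (30 to 44 mm above the underside), ending 155 mm from the pan's axis. Starts on the robot's left of the feeder, handle pointing to the near left.
- feeder: The fixed feeder. Origin on the worktop below the spout; -x is its front (towards the robot, the way the shutter pulls), -y up the chute, z up. The chute slopes at 40 degrees from y = -115 mm down to the spout, 55 mm wide, 220 mm high at most. Its stand's foot covers x = -55 to 65, y = -67 to -167 mm. Under the spout the worktop is free, open to -x, +y and +x.
- spout (a point): Centre of the open lower end of the drop spout, 72 mm above the worktop; chunks drop straight down from it. Opening 47 (x) by 42 (y) mm, outside 55 by 48 mm. Axes as the feeder's.
- shutter (a joint): Travel of the spring shutter, m: 0 shut, grows as it is pulled to the feeder's -x, at most 0.09. Spring 60 N/m with 3 N when shut (about 6 to 7 N at the mark); it springs shut when let go. From about 0.04 on it no longer blocks the chute. The mark lies 0.043 to 0.068 out, short of the end of travel.
- shutter_knob (a point): Centre of the top of the shutter's knob, an upright black round post 18 mm in diameter; its side is free from 146 to 190 mm above the worktop (this point at 190), above a 24 mm steel collar. When shut it stands 75 mm in front (-x) of the spout's axis and 36 mm to -y, its axis 47 mm from the chute's front wall. Moves with the shutter; axes as the feeder's.
- shutter_pointer (a point): Tip of the small steel pointer at the knob's foot, 138 mm above the worktop, 20 mm to the -y side of the knob's axis and at the same x. Moves with the shutter; axes as the feeder's.
- mark_tip (a point): The mark: top of the thin upright fin (2.5 mm thick) of the dark clip on the steel rule, 144 mm above the worktop. The clip is fixed; its place along the rule differs from start to start. Axes as the feeder's: the shutter is at the mark when pointer and fin have the same feeder x (the fin stands 10 mm further to -y).
- chunk_0: Amber hot-melt chunk, a short cylinder 24 mm in diameter and 26 mm long, 20 g, origin at its centre. It lies in the chute behind the shutter blade; chunk_0 is the lowest of the three.
- chunk_1: Amber hot-melt chunk, a short cylinder 24 mm in diameter and 26 mm long, 20 g, origin at its centre. It lies in the chute behind the shutter blade; chunk_0 is the lowest of the three.
- chunk_2: Amber hot-melt chunk, a short cylinder 24 mm in diameter and 26 mm long, 20 g, origin at its centre. It lies in the chute behind the shutter blade; chunk_0 is the lowest of the three.
- glass_beaker: Bystander: small clear glass beaker, 60 mm across, 82 mm high; origin under its centre. Leave alone.
- steel_beaker: Bystander: straight steel beaker without a handle, 77 mm across, 89 mm high; origin under its centre. Leave alone.
- timer: Bystander: grey bench timer, 70x59x33 mm; origin under its centre. Leave alone.
- weight: Bystander: brass weight, 34 mm across, 23 mm high; origin under its centre. Leave alone.
- pliers: Bystander: pliers lying flat, 161 mm long; origin under the centre. Leave alone.

How it is judged (in metres and radians):
On the way, in this order (a step that is already met when the one before it is completed fails the run):
1. the pan stands upright and released under the spout while the shutter is still shut (horizontal distance between pan and spout below 0.025 m and height (world z) of pan between -0.006 and 0.006 m and angle between pan's own z axis and vertical below 0.1 rad and contact force between the fingers and pan below 0.1 N and value of joint shutter below 0.006 m), for 0.2 s.
2. the shutter is held at the mark by the fingers (x of shutter_pointer in the frame of mark_tip between -0.005 and 0.005 m and contact force between the fingers and shutter above 2 N), for 0.3 s.
At the end, for the whole second after the job is handed in: Fingers hold the knob (over 2 N), shutter at rest (10 mm/s) with the pointer within 5 mm of the mark; pan released, at rest (20 mm/s), upright (0.1 rad) on the worktop (6 mm), its centre within 25 mm of the spout's axis; all three chunks lie inside it (all of step 2 and velocity of joint shutter between -0.01 and 0.01 m/s and horizontal distance between pan and spout below 0.025 m and height (world z) of pan between -0.006 and 0.006 m and angle between pan's own z axis and vertical below 0.1 rad and horizontal distance between each of chunk_0, chunk_1, chunk_2 and pan below 0.043 m and z of chunk_0 in the frame of pan between 0 and 0.055 m and z of chunk_1 in the frame of pan between 0 and 0.055 m and z of chunk_2 in the frame of pan between 0 and 0.055 m and contact force between the fingers and pan below 0.1 N and linear speed of pan below 0.02 m/s); the arm keeps its last pose, push and grip.
It fails at once if one of the bystanders was moved more than 30 mm (distance of any of glass_beaker, steel_beaker, timer, weight, pliers from where it was at the start of the episode above 0.03 m).
It also fails if it takes over 48 s, if anything falls off the work surface, if the arm or the gripper's body presses on something with over 40 N, if the wrist force passes 120 N, or if a joint passes its speed limit or range.

## Working session

There is one attempt and no reset: what is moved stays moved. The work goes in short steps, Python scripts to look and compute and a tool call to move; the robot and the scene stay as the last step left them, time stands still between calls to the robot, and variables do not carry over. Pictures are saved under pics/ and viewed, and the job is handed in when it is done.

Besides the shell and the picture viewer there is one more tool, called after ">>>" in YAML: its name, and indented under it one key for each argument. drive_tool: Moves the arm, as the interface text tells. Its arguments: {"type":"object","properties":{"steps":{"type":"array","items":{"type":"object","properties":{"slide":{"type":"array","items":{"type":"number"}},"dr":{"type":"array","items":{"type":"number"}},"fingers":{"type":"number"}}}}},"required":["steps"]}

```bash
mkdir -p pics; ls
python3 - <<'E'
from cell import env, optics
import cv2, numpy as np
np.set_printoptions(precision=4,suppress=True)
print(env.state())
for n in ["scene","side","wrist"]:
    m=optics.camera_model(n); print(n,m['mtx'],m['R'],m['t'], -np.array(m['R']).T@m['t'])
    cv2.imwrite(f"pics/a_{n}.png",optics.read_camera(n)[:,:,::-1])
E
```

```text
pics
{'t': 0.0, 'joints': array([-1.4226,  0.4915,  1.5595, -0.    ,  1.0917, -0.1056]), 'qvel': array([-0.0005,  0.001 ,  0.0001, -0.0007, -0.0005, -0.0002]), 'tau': array([ -0.0022, -61.2654, -25.8189,   0.0691,   0.0481,  -0.0001]), 'eef_pos': array([ 156.8973, -604.7337,  214.0741]), 'tcp_rot': array([-1.5719,  0.0001, -2.8878]), 'ft_force': array([-0.4388,  0.419 ,  0.3222]), 'moment': array([0.0003, 0.0236, 0.0005]), 'opening': 1.0002161568061434}
scene [[598.7249   0.     321.6876]
 [  0.     598.7249 235.9807]
 [  0.       0.       1.    ]] [[-0.8183 -0.5745 -0.0174]
 [-0.4202  0.6187 -0.6638]
 [ 0.3921 -0.5359 -0.7477]] [ 561.6913  269.6848 1273.9827] [  73.4353  838.5111 1141.3874]
side [[597.2285   0.     316.2643]
 [  0.     597.2285 230.7012]
 [  0.       0.       1.    ]] [[-0.8799 -0.475  -0.0103]
 [-0.3021  0.5761 -0.7595]
 [ 0.3666 -0.6652 -0.6504]] [ 588.2527  182.347  1550.1629] [   4.3682 1205.5269 1152.815 ]
wrist [[403.0251   0.     319.7386]
 [  0.     403.0251 233.7422]
 [  0.       0.       1.    ]] [[ 0.2514 -0.9679 -0.0004]
 [-0.9255 -0.2405  0.2925]
 [-0.2832 -0.0732 -0.9563]] [-625.7947  -32.6813  391.6012] [ 237.9625 -584.8916  383.8154]
```

View pics/a_scene.png

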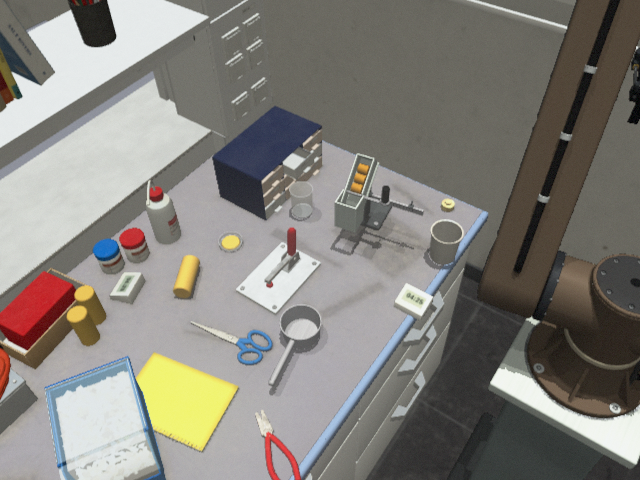

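View pics/a_side.png

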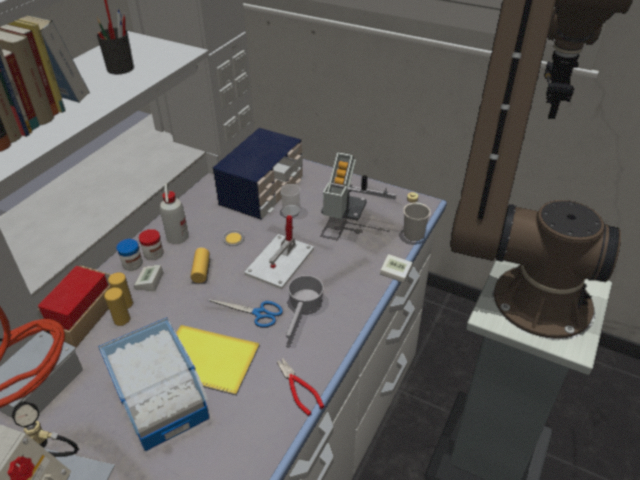

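View pics/a_wrist.png

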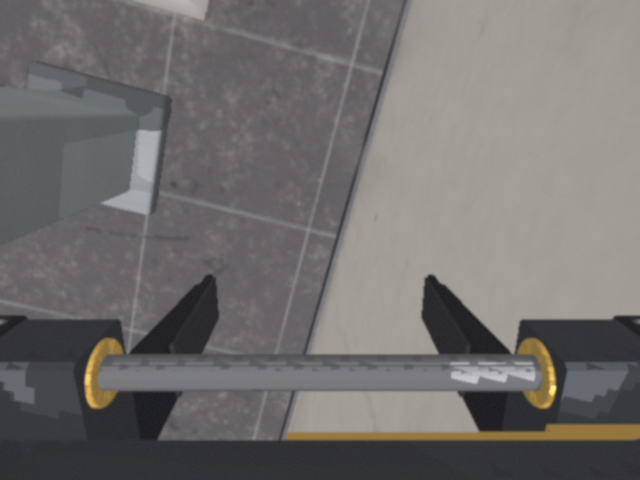

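```bash
cat > h.py <<'E'
from cell import env, optics
import cv2, numpy as np
np.set_printoptions(precision=4,suppress=True)
def cam(n):
    m=optics.camera_model(n); return np.array(m['mtx']),np.array(m['R']),np.array(m['t'])
def onz(c,uv,z):
    K,R,t=c; d=R.T@np.linalg.inv(K)@np.array([uv[0],uv[1],1.]); o=-R.T@t
    return o+d*(z-o[2])/d[2]
def proj(c,X):
    K,R,t=c; p=K@(R@np.asarray(X,float)+t); return p[:2]/p[2]
def crop(img,name,x0,y0,w,h,s):
    c=cv2.resize(img[y0:y0+h,x0:x0+w],None,fx=s,fy=s,interpolation=cv2.INTER_CUBIC); cv2.imwrite(name,c)
E
python3 - <<'E'
from h import *
s=cv2.imread('pics/a_scene.png'); crop(s,'pics/b1.png',320,140,150,120,5); crop(s,'pics/b2.png',250,290,100,110,5)
d=cv2.imread('pics/a_side.png'); crop(d,'pics/b3.png',310,140,120,110,5)
crop(d,'pics/b4.png',270,265,100,90,5)
cs=cam('scene');cd=cam('side')
for nm,a,b,z in [('panrim',(301,328),(305,295),50),('hend',(273,383),(291,340),44),('knob',(386,188),(364,179),190),('steelb',(447,229),(416,208),89),('timer',(413,299),(397,265),33)]:
    print(nm,onz(cs,a,z),onz(cd,b,z))
E
```

```text
panrim [530.7539 297.4771  50.    ] [532.7299 310.3001  50.    ]
hend [502.4486 431.5133  44.    ] [494.2341 447.0904  44.    ]
knob [535.0332 -45.633  190.    ] [534.6199 -32.7766 190.    ]
steelb [ 392.8898 -100.2409   89.    ] [ 398.9335 -102.5963   89.    ]
timer [374.8754  83.9909  33.    ] [375.2566  84.2878  33.    ]
```

View pics/b1.png

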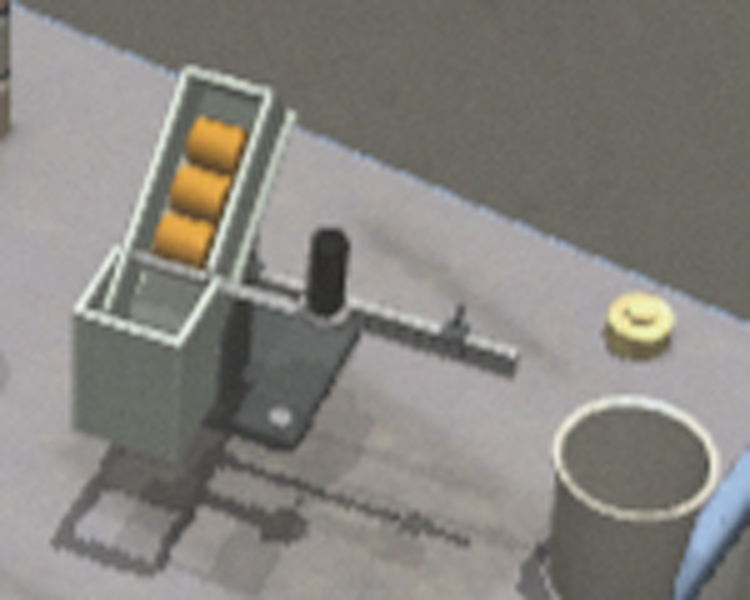

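View pics/b2.png

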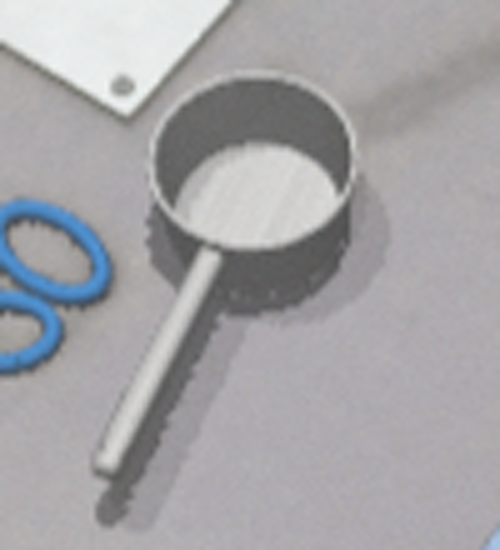

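View pics/b3.png

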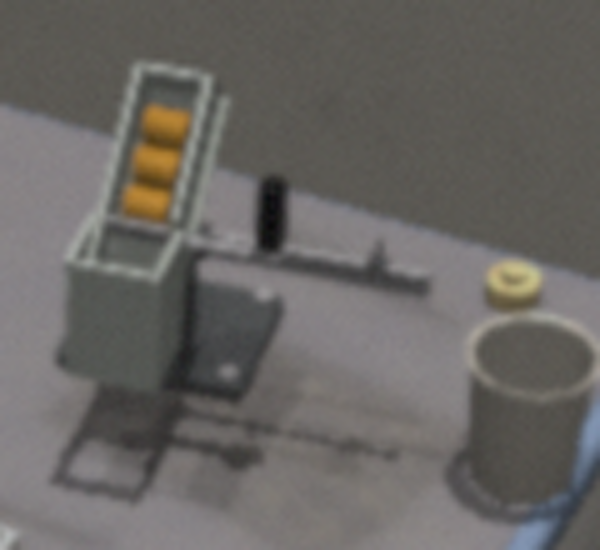

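View pics/b4.png

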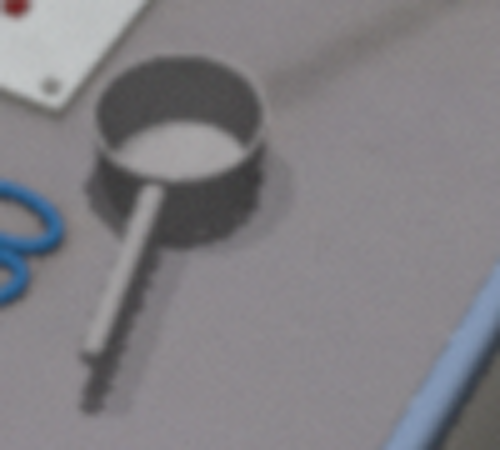

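```bash
cat > fit.py <<'E'
from h import *
from scipy.optimize import least_squares
cs=cam('scene');cd=cam('side')
S=lambda p:(320+(p[0]+.5)/5-.5,140+(p[1]+.5)/5-.5)
D=lambda p:(310+(p[0]+.5)/5-.5,140+(p[1]+.5)/5-.5)
P=lambda p:(250+(p[0]+.5)/5-.5,290+(p[1]+.5)/5-.5)
Q=lambda p:(270+(p[0]+.5)/5-.5,265+(p[1]+.5)/5-.5)
def tri(a,b):
    A=cv2.triangulatePoints(cs[0]@np.c_[cs[1],cs[2]],cd[0]@np.c_[cd[1],cd[2]],np.array(a,float),np.array(b,float)); return (A[:3]/A[3]).ravel()
obs=[('knob',(330,235),(272,182)),('fin',(460,308),(378,240)),('b0',(27.5,24,72),(75,430),(60,365)),('b1',(-27.5,24,72),(178,465),(160,388)),
 ('t0',(77,312),(68,262)),('t1',(182,345),(162,278))]
for o in obs: print(o[0],tri(S(o[-2]),D(o[-1])))
def res(p,full=False):
    x,y,th,d,H=p; r=[]
    for o in obs:
        n=o[0]
        f={'knob':(-75,-36,190),'fin':(-75-d,-66,144),'t0':(27.5,24,H),'t1':(-27.5,24,H)}.get(n) or o[1]
        c,s=np.cos(th),np.sin(th); X=(x+c*f[0]-s*f[1],y+s*f[0]+c*f[1],f[2])
        r+=list(proj(cs,X)-S(o[-2]))+list(proj(cd,X)-D(o[-1]))
    return np.array(r)
s=least_squares(res,[600,0,0,55,140],loss='soft_l1')
print('feeder',s.x); print(res(s.x).reshape(-1,4))
po=[((0,0,50),(252,160),(181,120)),((-155,0,44),(107,465),(92,352))]
def rp(p):
    x,y,th=p;r=[]
    for f,a,b in po:
        c,s=np.cos(th),np.sin(th);X=(x+c*f[0]-s*f[1],y+s*f[0]+c*f[1],f[2]); r+=list(proj(cs,X)-P(a))+list(proj(cd,X)-Q(b))
    return np.array(r)
for o in po: print(tri(P(o[1]),Q(o[2])))
s=least_squares(rp,[530,300,-1.3]);print('pan',s.x);print(rp(s.x).reshape(-1,4))
E
python3 fit.py
```

```text
knob [544.9094 -59.1313 179.4064]
fin [489.9101 -89.6804 137.6255]
b0 [627.5811  33.7612  81.5305]
b1 [570.8641  25.5588  81.8986]
t0 [632.3836  20.265  145.858 ]
t1 [576.5595  15.5596 151.4248]
feeder [606.2869  -1.9259   0.141   54.8158 152.2193]
[[ 0.1854  0.4272  1.5228 -0.1084]
 [-0.4137 -0.8291  1.2472 -0.464 ]
 [-0.5564 -0.7339  1.9038  1.4417]
 [-0.5811 -0.322   0.064   0.9061]
 [-1.0257 -0.4913  0.2355 -0.3328]
 [-0.5545  0.3516  0.1692  0.4591]]
[548.1244 278.8089  36.6508]
[512.7978 428.3185  30.7982]
pan [542.8695 285.2736  -1.3353]
[[-0.161  -0.2387  0.5097 -1.2952]
 [-1.0388  0.9776  0.8077 -0.2032]]
```

>>> drive_tool:
  steps:
    - {"slide": [-0.52,-0.186,-0.48],"dr": [0,-1.458,0],"fingers": 0.05}
    - {"slide": [-0.52,-0.186,-0.48],"dr": [0,-1.458,0],"fingers": 0.05}
    - {"slide": [-0.52,-0.186,-0.48],"dr": [0,-1.458,0],"fingers": 0.05}
    - {"slide": [-0.52,-0.186,-0.48],"dr": [0,-1.458,0],"fingers": 0.05}
    - {"slide": [-0.52,-0.186,-0.48],"dr": [0,-1.458,0],"fingers": 0.05}

```text
t: 0.57
eef_pos: [266.5, -433.7, 267.8]
tcp_rot: [-1.571, 0.0, -2.257]
ft_force: [1.7, -0.3, 0.4]
opening: 0.706
```

```bash
cat > go.py <<'E'
import sys
from h import *
from scipy.spatial.transform import Rotation as Ro
def go(x,y,z,yaw):
    s=env.state(); R=Ro.from_euler('xyz',s['tcp_rot'])
    T=Ro.from_euler('xyz',[-np.pi/2,0,yaw])
    d=R.inv().apply(np.array([x,y,z])-s['eef_pos'])/1000; dr=(R.inv()*T).as_rotvec()
    print('t',s['t'],'pos',s['eef_pos'],'rot',s['tcp_rot'],'F',s['ft_force'],'op',s['opening'])
    print('slide',d.round(4),'dr',dr.round(4))
if __name__=='__main__': go(*map(float,sys.argv[1:]))
E
python3 go.py 540 -10 400 -1.43
```

```text
t 0.5667 pos [ 266.473  -433.7318  267.8221] rot [-1.5711  0.0002 -2.2571] F [ 1.6673 -0.2952  0.4281] op 0.7062448418213642
slide [-0.5012 -0.1321 -0.057 ] dr [ 0.0002 -0.8271 -0.0003]
```

>>> drive_tool:
  steps:
    - {"slide": [-0.501,-0.132,-0.057],"dr": [0,-0.827,0],"fingers": 0.05}
    - {"slide": [-0.501,-0.132,-0.057],"dr": [0,-0.827,0],"fingers": 0.05}
    - {"slide": [-0.501,-0.132,-0.057],"dr": [0,-0.827,0],"fingers": 0.05}
    - {"slide": [-0.501,-0.132,-0.057],"dr": [0,-0.827,0],"fingers": 0.05}
    - {"slide": [-0.501,-0.132,-0.057],"dr": [0,-0.827,0],"fingers": 0.05}

```text
t: 0.98
eef_pos: [376.7, -264.9, 320.9]
tcp_rot: [-1.571, -0.0, -1.632]
ft_force: [1.0, -0.6, -0.0]
opening: 0.528
```

```bash
python3 go.py 540 -10 400 -1.43
```

```text
t 0.9833 pos [ 376.6931 -264.9273  320.9327] rot [-1.5707 -0.0002 -1.6319] F [ 0.9711 -0.6458 -0.0183] op 0.5276909804349376
slide [-0.2644 -0.0791  0.1474] dr [-0.0001 -0.2019  0.0002]
```

>>> drive_tool:
  steps:
    - {"slide": [-0.264,-0.079,0.147],"dr": [0,-0.202,0],"fingers": 0.05}
    - {"slide": [-0.264,-0.079,0.147],"dr": [0,-0.202,0],"fingers": 0.05}
    - {"slide": [-0.264,-0.079,0.147],"dr": [0,-0.202,0],"fingers": 0.05}
    - {"slide": [-0.264,-0.079,0.147],"dr": [0,-0.202,0],"fingers": 0.05}
    - {"slide": [-0.264,-0.079,0.147],"dr": [0,-0.202,0],"fingers": 0.05}

```text
t: 1.4
eef_pos: [486.4, -95.6, 373.7]
tcp_rot: [-1.571, -0.0, -1.436]
ft_force: [0.9, -1.6, -0.1]
opening: 0.524
```

```bash
python3 go.py 540 -10 400 -1.43
```

```text
t 1.4 pos [486.3541 -95.5916 373.6618] rot [-1.5706 -0.0002 -1.4356] F [ 0.9033 -1.5622 -0.0702] op 0.5236853728529762
slide [-0.0776 -0.0263  0.0647] dr [-0.0001 -0.0056  0.0002]
```

>>> drive_tool:
  steps:
    - {"slide": [-0.076,-0.026,0.064],"dr": [0,0,0],"fingers": 0.05}
    - {"slide": [-0.076,-0.026,0.064],"dr": [0,0,0],"fingers": 0.05}
    - {"slide": [-0.076,-0.026,0.064],"dr": [0,0,0],"fingers": 0.05}
    - {"slide": [-0.076,-0.026,0.064],"dr": [0,0,0],"fingers": 0.05}

```text
t: 1.73
eef_pos: [540.6, -10.6, 399.5]
tcp_rot: [-1.57, 0.0, -1.432]
ft_force: [1.1, 0.2, 0.3]
opening: 0.525
```

Run:
```python
from h import *
import pickle
m=cam('wrist'); pickle.dump(m,open('w1.pkl','wb')); s=env.state(); print(s['eef_pos'],s['qvel'])
im=optics.read_camera('wrist')[:,:,::-1]; cv2.imwrite('pics/w1.png',im)
crop(im,'pics/w1c.png',180,80,260,200,3)
```

```text
[540.5938 -10.609  399.4579] [-0.0646 -0.0201  0.0671 -0.0167 -0.0237 -0.0629]
```

View pics/w1.png

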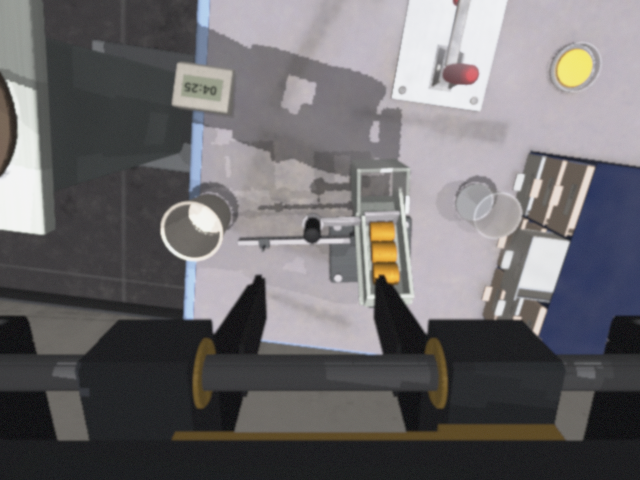

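Run:
```python
from h import *
crop(cv2.imread('pics/w1.png'),'pics/w1d.png',230,150,200,150,4)
```

```text
(no output)
```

View pics/w1d.png

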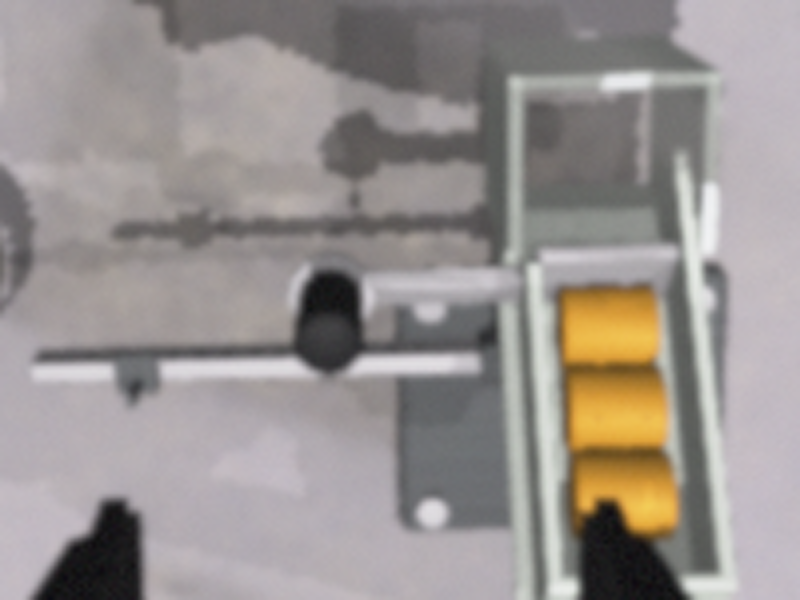

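```bash
cat > fit2.py <<'E'
exec(open('fit.py').read().split("s=least_squares(res")[0])
import pickle
w=pickle.load(open('w1.pkl','rb'))
W=lambda p:np.array((230+(p[0]+.5)/4-.5,150+(p[1]+.5)/4-.5))
wob=[('knob',(328,342)),('fin',(133,400)),('t0',(720,71)),('t1',(508,74))]
for n,p in wob: print(n,onz(w,W(p),dict(knob=190,fin=144,t0=152,t1=152)[n]))
def res2(p):
    x,y,th,d,H=p;r=list(res(p)*.7)
    for n,q in wob:
        f={'knob':(-75,-36,190),'fin':(-75-d,-66,144),'t0':(27.5,24,H),'t1':(-27.5,24,H)}[n]
        c,s=np.cos(th),np.sin(th); X=(x+c*f[0]-s*f[1],y+s*f[0]+c*f[1],f[2]); r+=list(proj(w,X)-W(q))
    return np.array(r)
s=least_squares(res2,[600,0,0,55,140],loss='soft_l1')
print('feeder',s.x); print(res2(s.x)[:24].reshape(-1,4));print(res2(s.x)[24:].reshape(-1,2))
E
python3 fit2.py
```

```text
knob [544.9094 -59.1313 179.4064]
fin [489.9101 -89.6804 137.6255]
b0 [627.5811  33.7612  81.5305]
b1 [570.8641  25.5588  81.8986]
t0 [632.3836  20.265  145.858 ]
t1 [576.5595  15.5596 151.4248]
knob [538.4903 -46.8405 190.    ]
fin [487.9283 -85.439  144.    ]
t0 [629.7733  27.8045 152.    ]
t1 [575.7696  19.4872 152.    ]
feeder [606.4488   0.007    0.1562  55.4431 153.1863]
[[-0.2404  0.3515  0.7715 -0.0197]
 [-0.5108 -0.6726  0.6814 -0.3768]
 [-0.7    -0.0799  1.1281  1.3392]
 [-0.6064  0.0547 -0.0859  0.8466]
 [-1.0427 -0.1127 -0.0469 -0.1028]
 [-0.5889  0.3229 -0.0118  0.3351]]
[[-0.5839  0.2931]
 [-0.0661  0.0242]
 [ 0.3884 -0.0097]
 [-0.1148  0.1772]]
```

```bash
python3 go.py 517 395 230 -1.335
```

```text
t 1.7833 pos [539.5772 -12.1329 398.7903] rot [-1.5711  0.     -1.4328] F [ 0.7848 -0.3566 -0.4687] op 0.5242278087388929
slide [-0.4064  0.1688  0.0337] dr [ 0.0003 -0.0978 -0.    ]
```

>>> drive_tool:
  steps:
    - {"slide": [-0.406,0.169,0.034],"dr": [0,-0.098,0],"fingers": 0.05}
    - {"slide": [-0.406,0.169,0.034],"dr": [0,-0.098,0],"fingers": 0.05}
    - {"slide": [-0.406,0.169,0.034],"dr": [0,-0.098,0],"fingers": 0.05}
    - {"slide": [-0.406,0.169,0.034],"dr": [0,-0.098,0],"fingers": 0.05}
    - {"slide": [-0.406,0.169,0.034],"dr": [0,-0.098,0],"fingers": 0.05}

```text
t: 2.2
eef_pos: [528.4, 178.9, 318.3]
tcp_rot: [-1.571, -0.0, -1.339]
ft_force: [1.3, 0.7, 0.4]
opening: 0.523
```

```bash
python3 go.py 517 395 230 -1.335
```

```text
t 2.2 pos [528.3705 178.8724 318.2708] rot [-1.5712 -0.0003 -1.3393] F [1.2843 0.6544 0.3595] op 0.5234206676839875
slide [-0.213   0.0882  0.0386] dr [ 0.0004 -0.0043  0.0003]
```

>>> drive_tool:
  steps:
    - {"slide": [-0.2,0.084,0.036],"dr": [0,0,0],"fingers": 0.05}
    - {"slide": [-0.2,0.084,0.036],"dr": [0,0,0],"fingers": 0.05}
    - {"slide": [-0.2,0.084,0.036],"dr": [0,0,0],"fingers": 0.05}
    - {"slide": [-0.2,0.084,0.036],"dr": [0,0,0],"fingers": 0.05}
    - {"slide": [-0.2,0.084,0.036],"dr": [0,0,0],"fingers": 0.05}

```text
t: 2.62
eef_pos: [518.3, 371.2, 238.6]
tcp_rot: [-1.571, -0.0, -1.339]
ft_force: [1.3, -0.3, 0.6]
opening: 0.526
```

Run:
```python
from h import *
import pickle
m=cam('wrist'); pickle.dump(m,open('w2.pkl','wb')); s=env.state(); print(s['eef_pos'],s['tcp_rot'],s['qvel'])
im=optics.read_camera('wrist')[:,:,::-1]; cv2.imwrite('pics/w2.png',im)
for X in [(543,285,50),(543-155*.233,285+155*.973,44)]: print(proj(m,X))
```

```text
[518.2507 371.1717 238.5544] [-1.5714 -0.0005 -1.3389] [ 0.6634  0.5205 -0.3769 -0.0031 -0.15    0.6619]
[323.6048 294.0946]
[323.5456 129.7019]
```

View pics/w2.png

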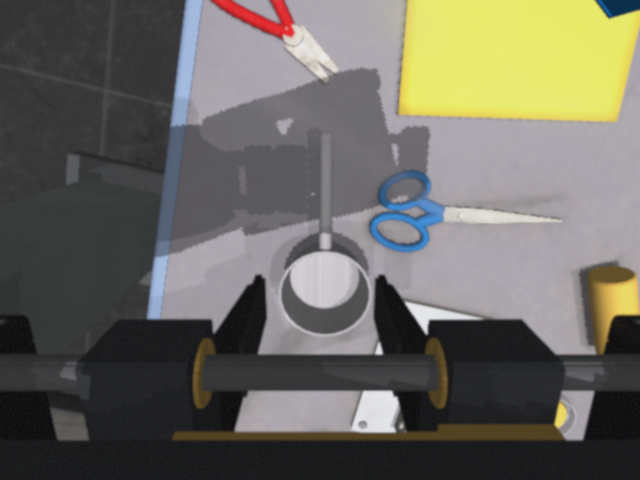

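```bash
python3 - <<'E'
from h import *
import pickle
m=pickle.load(open('w2.pkl','rb'))
a=onz(m,(326,292),50);b=onz(m,(326,131),44);print(a,b,np.linalg.norm((a-b)[:2]),np.arctan2(*(a-b)[1::-1]))
E
python3 go.py 518 397 110 -1.335
```

```text
[544.7479 287.7112  50.    ] [509.236  435.2374  44.    ] 151.7401981748504 -1.3345743291610437
t 2.6667 pos [516.6116 376.1537 234.8793] rot [-1.575   0.0002 -1.3364] F [-4.5128  0.9925 -3.3684] op 0.5287923779127607
slide [-0.0199  0.1249  0.0067] dr [ 0.0042 -0.0014 -0.0002]
```

>>> drive_tool:
  steps:
    - {"slide": [-0.019,0.165,0.007],"dr": [0,0,0],"fingers": 0.05}
    - {"slide": [-0.019,0.165,0.007],"dr": [0,0,0],"fingers": 0.05}
    - {"slide": [-0.019,0.165,0.007],"dr": [0,0,0],"fingers": 0.05}
    - {"slide": [-0.019,0.165,0.007],"dr": [0,0,0],"fingers": 0.05}
    - {"slide": [-0.019,0.165,0.007],"dr": [0,0,0],"fingers": 0.05}

```text
t: 3.08
eef_pos: [518.0, 388.1, 66.9]
tcp_rot: [-1.582, -0.004, -1.338]
ft_force: [-0.7, -0.6, -0.7]
opening: 0.525
```

```bash
python3 go.py 519 396 18 -1.335
python3 - <<'E'
from h import *
im=optics.read_camera('wrist')[:,:,::-1]; cv2.imwrite('pics/w3.png',im)
E
```

```text
t 3.0833 pos [518.0343 388.0899  66.9277] rot [-1.5823 -0.0039 -1.3383] F [-0.7228 -0.6488 -0.7351] op 0.5254718450983851
slide [-0.0077  0.0489  0.0033] dr [ 0.0115 -0.0033  0.0038]
```

View pics/w3.png

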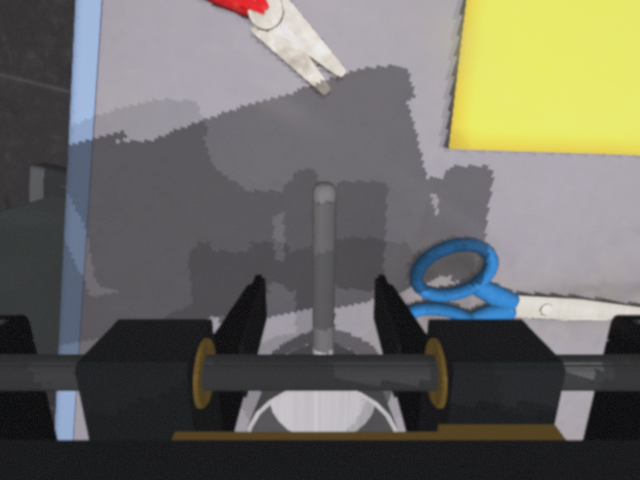

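>>> drive_tool:
  steps:
    - {"slide": [-0.006,0.046,0.003],"dr": [0,0,0],"fingers": 0.05}
    - {"slide": [-0.006,0.046,0.003],"dr": [0,0,0],"fingers": 0.05}
    - {"slide": [-0.006,0.046,0.003],"dr": [0,0,0],"fingers": 0.05}
    - {"slide": [-0.006,0.046,0.003],"dr": [0,0,0],"fingers": 0.05}

```text
t: 3.47
eef_pos: [523.4, 397.2, 31.3]
tcp_rot: [-1.569, 0.001, -1.338]
ft_force: [-0.8, -0.4, 0.3]
opening: 0.527
```

```bash
python3 go.py 519 396 18 -1.335
```

```text
t 3.4667 pos [523.4421 397.2063  31.315 ] rot [-1.5687  0.0005 -1.3381] F [-0.753  -0.3667  0.2982] op 0.526755107222164
slide [ 0.0002  0.0133 -0.0046] dr [-0.0021 -0.0031 -0.0005]
```

>>> drive_tool:
  steps:
    - {"slide": [0,0.013,-0.004],"dr": [0,0,0],"fingers": 0.05}
    - {"slide": [0,0.013,-0.004],"dr": [0,0,0],"fingers": 0.05}
    - {"slide": [0,0.013,-0.004],"dr": [0,0,0],"fingers": 0.05}

```text
t: 3.72
eef_pos: [519.1, 396.4, 17.7]
tcp_rot: [-1.569, 0.0, -1.338]
ft_force: [-0.2, -0.1, -0.4]
opening: 0.526
```

```bash
python3 go.py 519 396 18 -1.335;python3 - <<'E'
from h import *
im=optics.read_camera('wrist')[:,:,::-1]; cv2.imwrite('pics/w4.png',im)
E
```

```text
t 3.7167 pos [519.1427 396.4149  17.714 ] rot [-1.5692  0.0004 -1.3379] F [-0.2291 -0.0976 -0.3593] op 0.5259666814770383
slide [ 0.0004 -0.0003 -0.0002] dr [-0.0016 -0.0029 -0.0004]
```

View pics/w4.png

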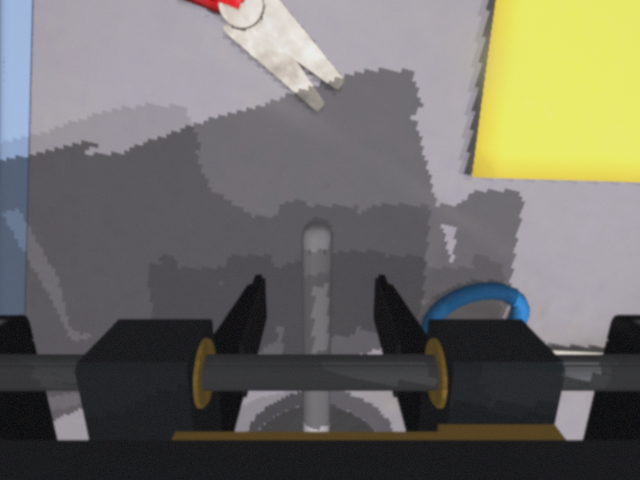

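>>> drive_tool:
  steps:
    - {"slide": [0,0,0],"dr": [0,0,0],"fingers": 0.0}
    - {"slide": [0,0,0],"dr": [0,0,0],"fingers": 0.0}
    - {"slide": [0,0,0],"dr": [0,0,0],"fingers": 0.0}
    - {"slide": [0,0,0],"dr": [0,0,0],"fingers": 0.0}
    - {"slide": [0,0,0],"dr": [0,0,0],"fingers": 0.0}

```text
t: 4.18
eef_pos: [518.6, 396.4, 15.7]
tcp_rot: [-1.571, -0.0, -1.338]
ft_force: [0.0, 0.4, 0.1]
opening: 0.232
```

>>> drive_tool:
  steps:
    - {"slide": [0,0,0],"dr": [0,0,0],"fingers": 0.0}
    - {"slide": [0,0,0],"dr": [0,0,0],"fingers": 0.0}
    - {"slide": [0,0,0],"dr": [0,0,0],"fingers": 0.0}

```text
t: 4.43
eef_pos: [518.6, 396.4, 15.6]
tcp_rot: [-1.571, -0.0, -1.338]
ft_force: [-1.1, 0.3, -0.2]
opening: 0.126
```

Run:
```python
from h import *
import pickle
# handle end after grasp
m=cam('wrist'); s=env.state();print(s)
im=optics.read_camera('wrist')[:,:,::-1]; cv2.imwrite('pics/w5.png',im)
```

```text
{'t': 4.4333, 'joints': array([ 0.5515,  0.7627,  1.6427, -0.0001,  0.7363,  0.3186]), 'qvel': array([-0.0013, -0.0001,  0.0016, -0.0004,  0.0024,  0.0004]), 'tau': array([  0.042 , -70.0009, -18.3375,   0.0776,  -0.0497,   0.0083]), 'eef_pos': array([518.5946, 396.3866,  15.5603]), 'tcp_rot': array([-1.5709, -0.0001, -1.3378]), 'ft_force': array([-1.1206,  0.283 , -0.1947]), 'moment': array([-0.0322, -0.0511,  0.0321]), 'opening': 0.12593950315325075}
```

View pics/w5.png

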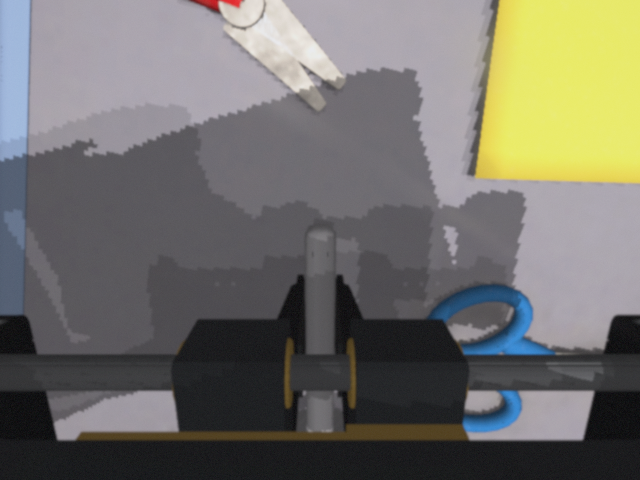

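Run:
```python
from h import *
m=cam('wrist'); s=env.state()
e=onz(m,(320,227),44); d=e-s['eef_pos']; print(e,d,np.linalg.norm(d[:2]))
L=155-np.linalg.norm(d[:2]); u=np.array([np.cos(-1.338),np.sin(-1.338)]); print('L',L,'pan now',s['eef_pos'][:2]+L*u)
print('TCP target', np.array([606.5,0])-L*u)
```

```text
[509.4777 436.7835  44.    ] [-9.1046 40.4191 28.4644] 41.43184931782935
L 113.56815068217065 pan now [544.7825 285.8597]
TCP target [580.2999 110.5047]
```

Run:
```python
from h import *
c=cam('scene')
for p in [(237,290),(270,243),(320,262),(279,308),(268,287)]: print(onz(c,p,5))
print(onz(c,(291,232),80),onz(cam('side'),(289,220),80))
print(onz(c,(301,205),40),onz(c,(245,345),0),'rgt side glass')
```

```text
[736.7351 275.6305   5.    ]
[763.4615 116.5241   5.    ]
[623.9211  95.9923   5.    ]
[623.4134 260.2206   5.    ]
[681.7334 227.4354   5.    ]
[697.9774 108.5952  80.    ] [699.3161 103.2354  80.    ]
[756.6261  -8.3543  40.    ] [627.3245 377.8677   0.    ] rgt side glass
```

>>> drive_tool:
  steps:
    - {"slide": [0,-0.03,0],"dr": [0,0,0],"fingers": 0.0}
    - {"slide": [0,-0.03,0],"dr": [0,0,0],"fingers": 0.0}
    - {"slide": [0,-0.03,0],"dr": [0,0,0],"fingers": 0.0}

```text
t: 4.73
eef_pos: [519.1, 396.8, 46.5]
tcp_rot: [-1.569, 0.001, -1.338]
ft_force: [0.6, -0.4, -2.4]
opening: 0.122
```

```bash
python3 go.py 484 196 45 -1.0;python3 - <<'E'
from h import *
im=optics.read_camera('scene')[:,:,::-1]; crop(im,'pics/s6.png',200,200,250,200,3)
E
```

```text
t 4.7333 pos [519.115  396.7609  46.491 ] rot [-1.5686  0.0007 -1.3379] F [ 0.6254 -0.4032 -2.3554] op 0.12167638155612004
slide [ 0.1872  0.0012 -0.0805] dr [-0.0023 -0.3379 -0.0004]
```

View pics/s6.png

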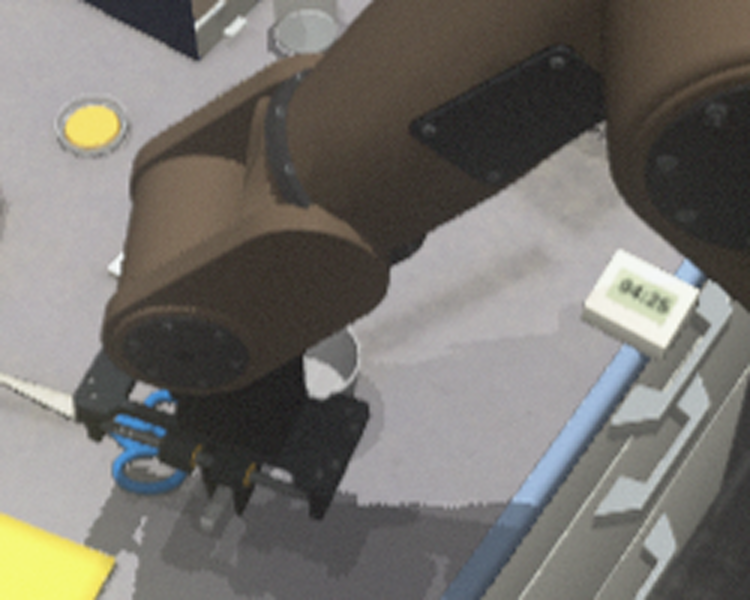

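>>> drive_tool:
  steps:
    - {"slide": [0.035,0,-0.015],"dr": [0,-0.06,0],"fingers": 0.0}
    - {"slide": [0.07,0,-0.03],"dr": [0,-0.12,0],"fingers": 0.0}
    - {"slide": [0.105,0,-0.045],"dr": [0,-0.18,0],"fingers": 0.0}
    - {"slide": [0.14,0,-0.06],"dr": [0,-0.24,0],"fingers": 0.0}
    - {"slide": [0.17,0,-0.073],"dr": [0,-0.3,0],"fingers": 0.0}

```text
t: 5.2
eef_pos: [485.4, 212.0, 44.7]
tcp_rot: [-1.573, 0.0, -1.035]
ft_force: [1.9, 0.0, -1.5]
opening: 0.121
```

```bash
python3 go.py 484 196 24 -1.0
```

```text
t 5.2 pos [485.3909 212.0298  44.6641] rot [-1.5728  0.0003 -1.0348] F [ 1.883   0.0417 -1.4547] op 0.1207066464591823
slide [ 0.0131  0.0207 -0.0093] dr [ 0.002  -0.0348 -0.0004]
```

Now down to the low height and turned, then look at the pan with the wrist camera/scene before going under the spout.

>>> drive_tool:
  steps:
    - {"slide": [0.006,0.005,-0.004],"dr": [0,-0.03,0],"fingers": 0.0}
    - {"slide": [0.013,0.013,-0.009],"dr": [0,-0.035,0],"fingers": 0.0}
    - {"slide": [0.013,0.0205,-0.009],"dr": [0,-0.035,0],"fingers": 0.0}
    - {"slide": [0.013,0.0205,-0.009],"dr": [0,-0.035,0],"fingers": 0.0}

```text
t: 5.53
eef_pos: [485.4, 198.3, 23.4]
tcp_rot: [-1.573, 0.0, -1.004]
ft_force: [-0.3, -0.1, -0.6]
opening: 0.126
```

```bash
python3 go.py 545 95.6 24 -1.0;python3 - <<'E'
from h import *
im=optics.read_camera('scene')[:,:,::-1]; crop(im,'pics/s7.png',230,140,250,200,3)
im=optics.read_camera('side')[:,:,::-1]; crop(im,'pics/d7.png',230,140,250,200,3)
E
```

```text
t 5.5333 pos [485.3602 198.3178  23.36  ] rot [-1.5726  0.0004 -1.0041] F [-0.3056 -0.1114 -0.6172] op 0.1264001956774335
slide [ 0.1187 -0.0007 -0.0048] dr [ 0.0019 -0.0041 -0.0004]
```

View pics/s7.png

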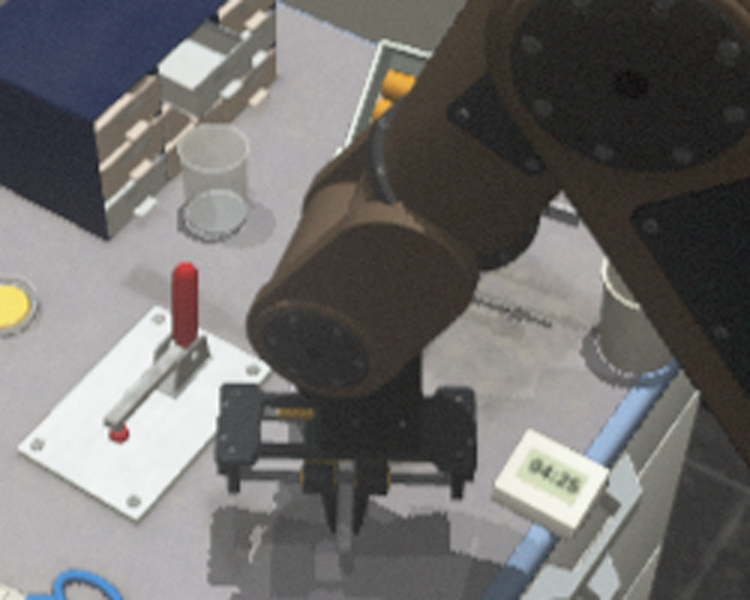

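View pics/d7.png

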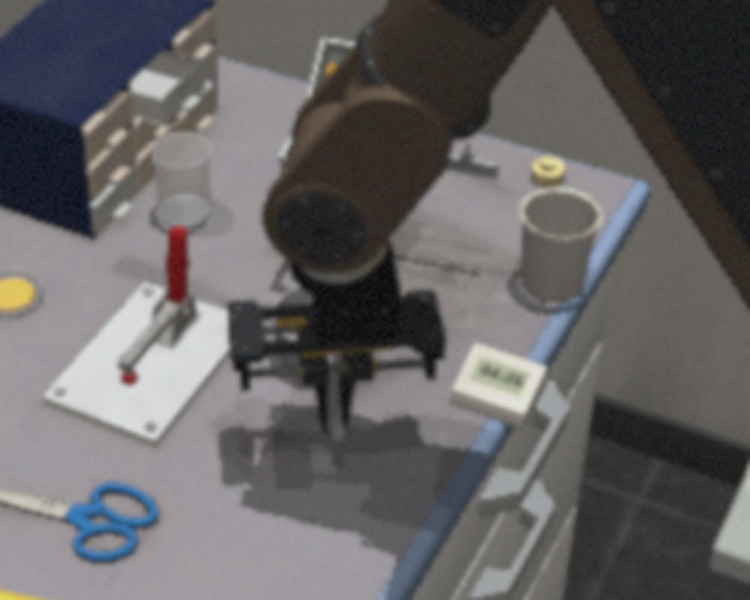

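>>> drive_tool:
  steps:
    - {"slide": [0.025,0,-0.001],"dr": [0,0,0],"fingers": 0.0}
    - {"slide": [0.05,0,-0.002],"dr": [0,0,0],"fingers": 0.0}
    - {"slide": [0.075,0,-0.003],"dr": [0,0,0],"fingers": 0.0}
    - {"slide": [0.1,0,-0.004],"dr": [0,0,0],"fingers": 0.0}
    - {"slide": [0.119,0,-0.005],"dr": [0,-0.004,0],"fingers": 0.0}

```text
t: 6.05
eef_pos: [546.4, 94.8, 25.0]
tcp_rot: [-1.571, -0.0, -0.999]
ft_force: [0.0, 0.2, -2.0]
opening: 0.124
```

```bash
python3 go.py 545 95.6 16 -1.0;python3 - <<'E'
from h import *
im=optics.read_camera('wrist')[:,:,::-1]; cv2.imwrite('pics/w8.png',im)
im=optics.read_camera('scene')[:,:,::-1]; crop(im,'pics/s8.png',230,140,250,200,3)
E
```

```text
t 6.05 pos [546.445   94.8499  24.9699] rot [-1.5707 -0.0001 -0.9986] F [ 0.0095  0.2438 -1.9866] op 0.12443242737474113
slide [-0.0014  0.009  -0.0008] dr [-0.0001  0.0014  0.0001]
```

View pics/w8.png

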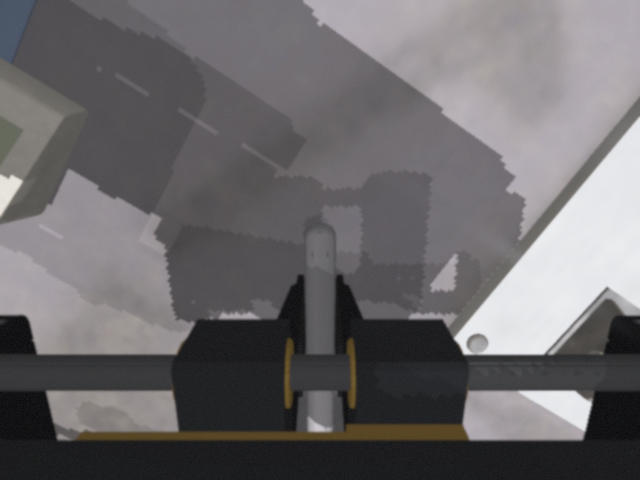

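View pics/s8.png

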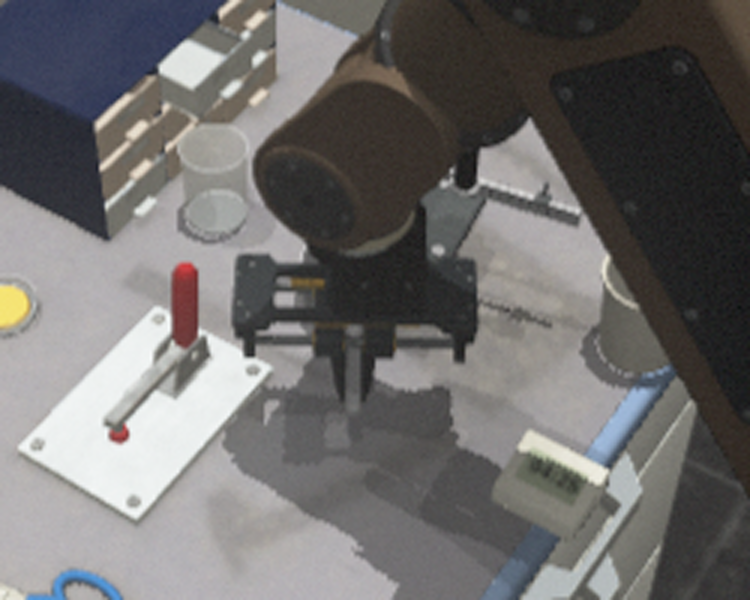

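>>> drive_tool:
  steps:
    - {"slide": [-0.001,0.004,-0.001],"dr": [0,0,0],"fingers": 0.0}
    - {"slide": [-0.001,0.008,-0.001],"dr": [0,0,0],"fingers": 0.0}
    - {"slide": [-0.001,0.0095,-0.001],"dr": [0,0,0],"fingers": 0.0}
    - {"slide": [-0.001,0.0095,-0.001],"dr": [0,0,0],"fingers": 0.0}

```text
t: 6.48
eef_pos: [543.6, 96.8, 15.4]
tcp_rot: [-1.571, 0.0, -0.997]
ft_force: [-0.8, 2.8, 3.9]
opening: 0.126
```

>>> drive_tool:
  steps:
    - {"slide": [0,0,0],"dr": [0,0,0],"fingers": 0.04}
    - {"slide": [0,0,0],"dr": [0,0,0],"fingers": 0.04}
    - {"slide": [0,0,0],"dr": [0,0,0],"fingers": 0.04}
    - {"slide": [0,0,0],"dr": [0,0,0],"fingers": 0.04}
    - {"slide": [0,0,0],"dr": [0,0,0],"fingers": 0.04}

```text
t: 6.9
eef_pos: [544.1, 95.6, 15.6]
tcp_rot: [-1.571, -0.0, -0.999]
ft_force: [0.0, 0.2, -0.3]
opening: 0.399
```

Run:
```python
from h import *
m=cam('wrist'); s=env.state();print(s['eef_pos'],s['opening'],s['ft_force'])
im=optics.read_camera('wrist')[:,:,::-1]; cv2.imwrite('pics/w9.png',im)
```

```text
[544.0613  95.5748  15.5915] 0.3991800946589267 [ 0.028   0.1993 -0.2824]
```

View pics/w9.png

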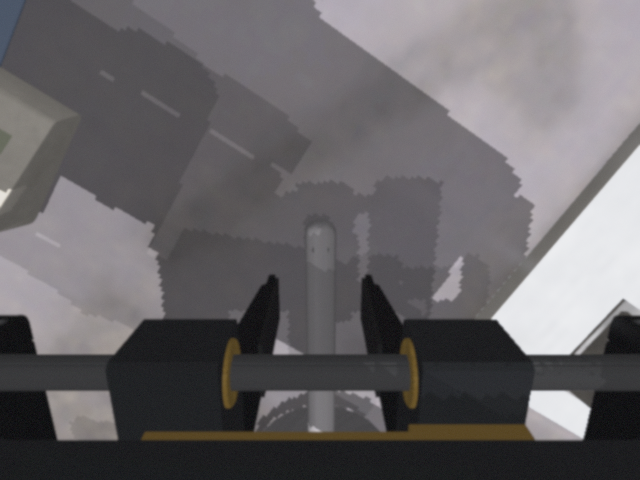

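>>> drive_tool:
  steps:
    - {"slide": [0,-0.03,0],"dr": [0,0,0],"fingers": 0.04}
    - {"slide": [0,-0.07,0],"dr": [0,0,0],"fingers": 0.04}
    - {"slide": [0,-0.11,0],"dr": [0,0,0],"fingers": 0.04}
    - {"slide": [-0.02,-0.15,0],"dr": [0,0,0],"fingers": 0.04}
    - {"slide": [-0.04,-0.18,0],"dr": [0,0,0],"fingers": 0.04}

```text
t: 7.37
eef_pos: [522.6, 128.9, 198.0]
tcp_rot: [-1.57, -0.001, -1.001]
ft_force: [-0.1, -0.3, -0.2]
opening: 0.417
```

>>> drive_tool:
  steps:
    - {"slide": [-0.02,-0.04,0],"dr": [0,0,0],"fingers": 0.04}
    - {"slide": [-0.02,-0.04,0],"dr": [0,0,0],"fingers": 0.04}
    - {"slide": [-0.02,-0.04,0],"dr": [0,0,0],"fingers": 0.04}

```text
t: 7.62
eef_pos: [511.8, 146.9, 237.8]
tcp_rot: [-1.567, -0.002, -0.997]
ft_force: [0.1, -0.1, 0.1]
opening: 0.421
```

Run:
```python
from h import *
import pickle
m=cam('wrist'); pickle.dump(m,open('w10.pkl','wb')); s=env.state();print(s['eef_pos'],s['tcp_rot'],s['qvel'])
im=optics.read_camera('wrist')[:,:,::-1]; cv2.imwrite('pics/w10.png',im)
im=optics.read_camera('side')[:,:,::-1]; crop(im,'pics/d10.png',290,140,160,120,5)
```

```text
[511.8092 146.8807 237.7521] [-1.5667 -0.0019 -0.9974] [-0.0237  0.0579  0.0413 -0.0029 -0.0336 -0.013 ]
```

View pics/w10.png

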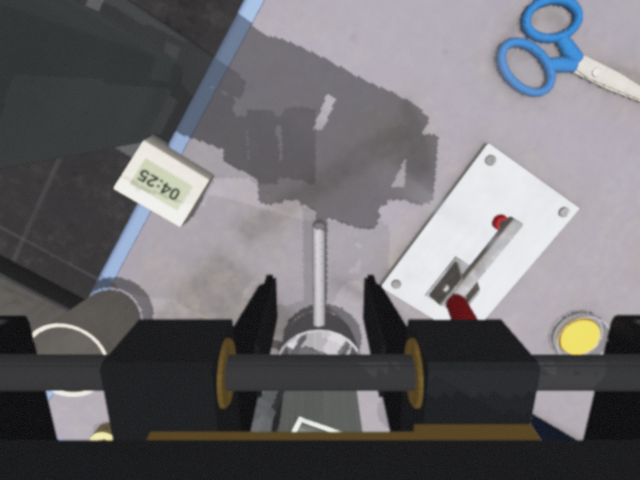

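View pics/d10.png

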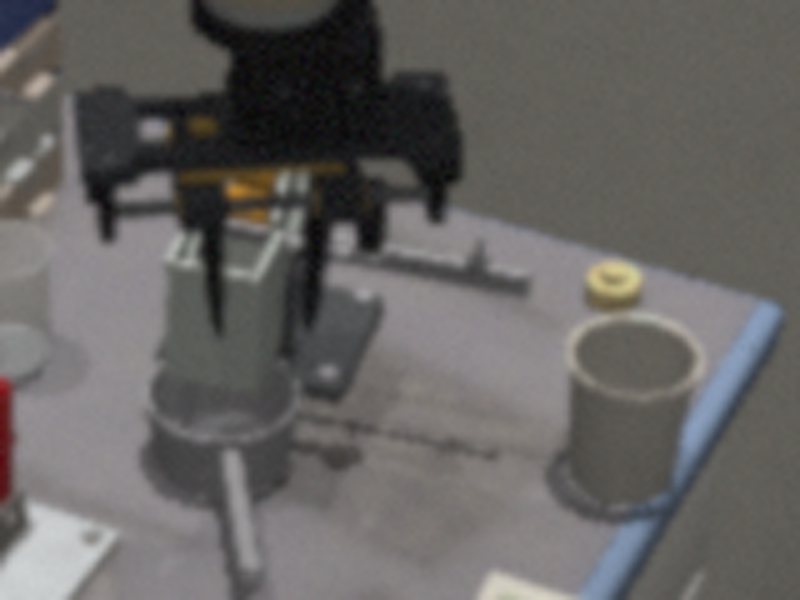

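Run:
```python
from h import *
import pickle
m=pickle.load(open('w10.pkl','rb'))
e=onz(m,(320,223),44); b=onz(m,(320,329),50); print(e,b,np.linalg.norm((b-e)[:2]))
u=np.array([np.cos(-1.0),np.sin(-1.0)]); print('pan from end',e[:2]+155*u,'from rim',b[:2]+46*u, 'TCP-based',np.array([544.1,95.6])+113.6*u)
cd=cam('side')
for c in [(606.5,0),(603,5),(600,10)]:
    a=np.linspace(0,6.28,200); P=np.array([proj(cd,(c[0]+46*np.cos(t),c[1]+46*np.sin(t),50)) for t in a]); Q=(P-[290,140])*5; print(c,Q.min(0),Q.max(0))
c=(606.5,0); cy,sy=np.cos(.156),np.sin(.156)
for f in [(27.5,24,72),(-27.5,24,72),(27.5,24,153),(-27.5,24,153)]: print((proj(cd,(c[0]+cy*f[0]-sy*f[1],c[1]+sy*f[0]+cy*f[1],f[2]))-[290,140])*5)
```

```text
[523.3584 131.1636  44.    ] [582.2568  40.0053  50.    ] 108.53045314740886
pan from end [607.1052   0.7356] from rim [607.1107   1.2976] TCP-based [605.4783   0.0089]
(606.5, 0) [145.1494 337.7928] [303.1289 437.8607]
(603, 5) [146.3993 344.1339] [304.7999 444.7337]
(600, 10) [146.895  350.2634] [305.7016 451.3782]
[165.9807 372.5268]
[257.3024 392.0172]
[165.5864 259.4959]
[259.8229 278.6332]
```

```bash
python3 go.py 538 -47 250 -1.415
```

```text
t 7.7167 pos [511.3743 145.8061 234.8108] rot [-1.5716  0.0001 -0.9987] F [-0.1236  0.046  -0.1911] op 0.41899332598558253
slide [ 0.1765 -0.0151 -0.082 ] dr [0.0008 0.4163 0.0001]
```

>>> drive_tool:
  steps:
    - {"slide": [0.176,-0.02,-0.082],"dr": [0,0.416,0],"fingers": 0.04}
    - {"slide": [0.176,-0.02,-0.082],"dr": [0,0.416,0],"fingers": 0.04}
    - {"slide": [0.176,-0.02,-0.082],"dr": [0,0.416,0],"fingers": 0.04}
    - {"slide": [0.176,-0.02,-0.082],"dr": [0,0.416,0],"fingers": 0.04}
    - {"slide": [0.176,-0.02,-0.082],"dr": [0,0.416,0],"fingers": 0.04}

```text
t: 8.13
eef_pos: [537.8, -50.0, 253.9]
tcp_rot: [-1.574, 0.0, -1.42]
ft_force: [-0.0, -0.1, 0.4]
opening: 0.424
```

>>> drive_tool:
  steps:
    - {"slide": [0,0,0],"dr": [0,0,0],"fingers": 0.04}
    - {"slide": [0,0,0],"dr": [0,0,0],"fingers": 0.04}
    - {"slide": [0,0,0],"dr": [0,0,0],"fingers": 0.04}

```text
t: 8.38
eef_pos: [537.5, -46.5, 254.1]
tcp_rot: [-1.573, 0.001, -1.416]
ft_force: [-0.9, -0.3, 0.9]
opening: 0.422
```

```bash
python3 go.py 538 -47 156 -1.415
python3 - <<'E'
from h import *
m=cam('wrist')
im=optics.read_camera('wrist')[:,:,::-1]; cv2.imwrite('pics/w11.png',im)
print(proj(m,(538,-47.2,190)))
im=optics.read_camera('side')[:,:,::-1]; crop(im,'pics/d11.png',290,140,160,120,5)
E
```

```text
t 8.3833 pos [537.5423 -46.4619 254.1123] rot [-1.5732  0.001  -1.4158] F [-0.9168 -0.3414  0.937 ] op 0.42158362766194907
slide [0.0007 0.0981 0.0006] dr [ 0.0025 -0.0008 -0.001 ]
[319.7003 251.3321]
```

View pics/w11.png

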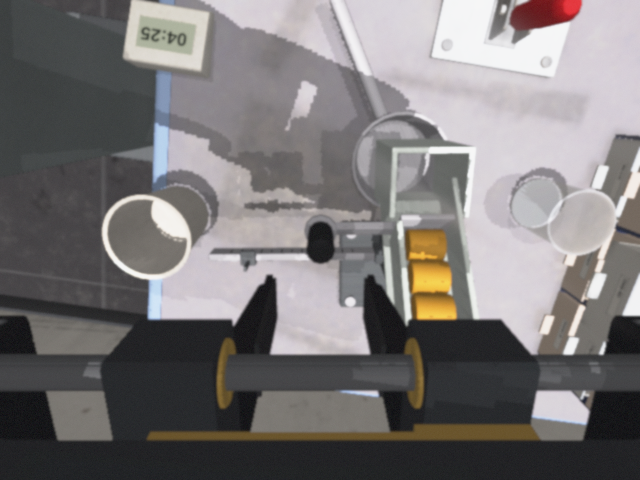

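View pics/d11.png

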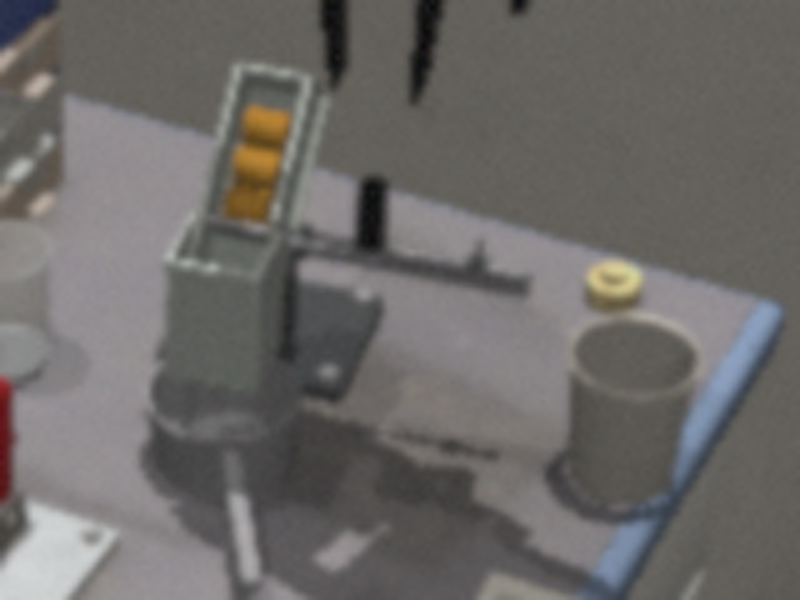

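Run:
```python
from h import *
crop(cv2.imread('pics/w11.png'),'pics/w11c.png',200,200,200,100,4)
m=cam('wrist')
u=np.array([np.cos(.156),np.sin(.156)])
K=onz(m,(320,253),190)
for p in [(246,268),(246,270),(247,269)]:
    F=onz(m,p,144); print(K,F,(K-F)[:2]@u, (K-F)[:2]@[-u[1],u[0]])
```

```text
[538.5854 -47.5689 190.    ] [488.4111 -84.3405 144.    ] 55.27821331200638 28.529603645712626
[538.5854 -47.5689 190.    ] [488.5775 -85.9423 144.    ] 55.36267150327421 30.137783430882816
[538.5854 -47.5689 190.    ] [489.2331 -85.0235 144.    ] 54.57225671394412 29.332000435938266
```

View pics/w11c.png

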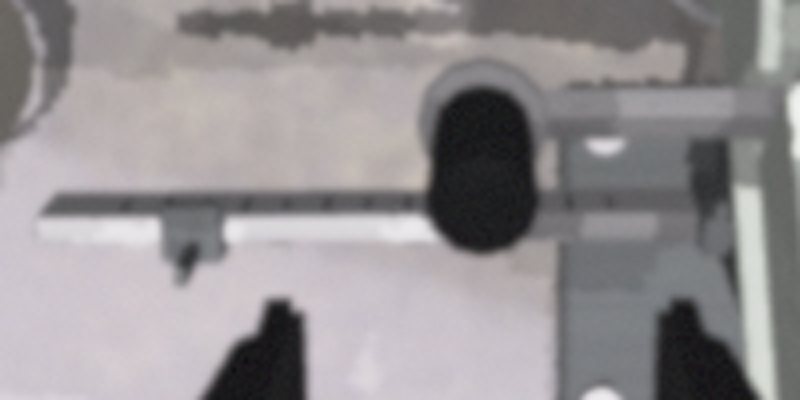

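>>> drive_tool:
  steps:
    - {"slide": [0,0.03,0],"dr": [0,0,0],"fingers": 0.04}
    - {"slide": [0,0.06,0],"dr": [0,0,0],"fingers": 0.04}
    - {"slide": [0,0.085,0],"dr": [0,0,0],"fingers": 0.04}
    - {"slide": [0,0.098,0],"dr": [0,0,0],"fingers": 0.04}
    - {"slide": [0,0.098,0],"dr": [0,0,0],"fingers": 0.04}

```text
t: 8.9
eef_pos: [536.6, -45.0, 154.8]
tcp_rot: [-1.576, 0.002, -1.413]
ft_force: [-0.0, 1.1, -0.6]
opening: 0.419
```

```bash
python3 go.py 538 -47 156 -1.415
python3 - <<'E'
from h import *
im=optics.read_camera('wrist')[:,:,::-1]; cv2.imwrite('pics/w12.png',im)
im=optics.read_camera('side')[:,:,::-1]; crop(im,'pics/d12.png',290,140,160,120,5)
E
```

```text
t 8.9 pos [536.5536 -44.9756 154.7505] rot [-1.5757  0.0018 -1.4132] F [-0.0098  1.0679 -0.5644] op 0.41919240796289897
slide [ 0.0022 -0.0013  0.0011] dr [ 0.0049  0.0019 -0.0018]
```

View pics/w12.png

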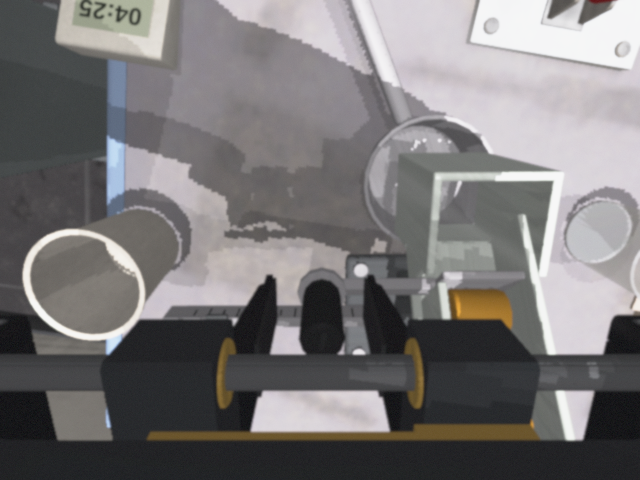

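View pics/d12.png

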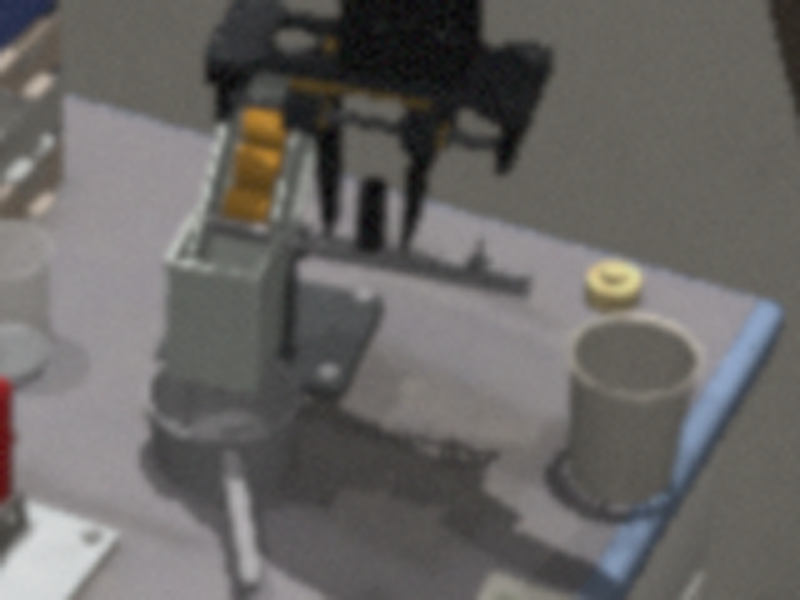

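>>> drive_tool:
  steps:
    - {"slide": [0.002,0,0],"dr": [0,0,0],"fingers": 0.0}
    - {"slide": [0.002,0,0],"dr": [0,0,0],"fingers": 0.0}
    - {"slide": [0.002,0,0],"dr": [0,0,0],"fingers": 0.0}
    - {"slide": [0.002,0,0],"dr": [0,0,0],"fingers": 0.0}
    - {"slide": [0.002,0,0],"dr": [0,0,0],"fingers": 0.0}

```text
t: 9.42
eef_pos: [537.9, -48.4, 158.3]
tcp_rot: [-1.571, -0.0, -1.415]
ft_force: [-2.8, -1.5, 4.9]
opening: 0.185
```

>>> drive_tool:
  steps:
    - {"slide": [0,0,0],"dr": [0,0,0],"fingers": 0.0}
    - {"slide": [0,0,0],"dr": [0,0,0],"fingers": 0.0}
    - {"slide": [0,0,0],"dr": [0,0,0],"fingers": 0.0}

```text
t: 9.67
eef_pos: [537.9, -48.4, 158.3]
tcp_rot: [-1.571, -0.0, -1.415]
ft_force: [-3.0, -0.9, 6.5]
opening: 0.184
```

```bash
python3 go.py 538 -47 156 -1.415
python3 - <<'E'
from h import *
im=optics.read_camera('wrist')[:,:,::-1]; cv2.imwrite('pics/w13.png',im)
E
```

```text
t 9.6667 pos [537.9462 -48.3624 158.2776] rot [-1.5709 -0.0003 -1.4147] F [-2.9598 -0.8753  6.4615] op 0.18381042745033305
slide [-0.0013  0.0023  0.0003] dr [0.0002 0.0003 0.0003]
```

View pics/w13.png

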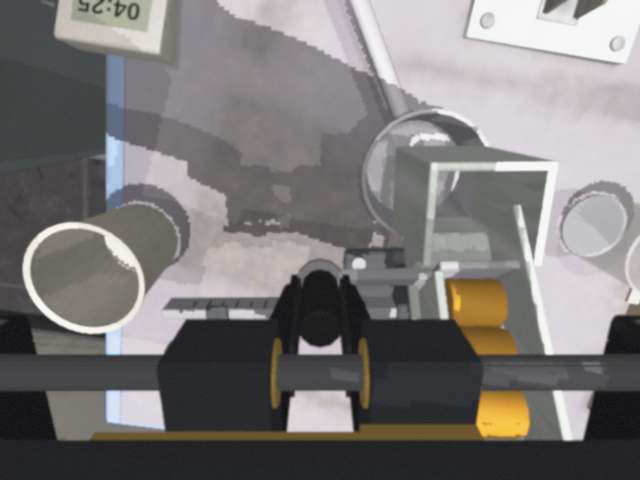

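>>> drive_tool:
  steps:
    - {"slide": [0,0,-0.012],"dr": [0,0,0],"fingers": 0.0}
    - {"slide": [0,0,-0.024],"dr": [0,0,0],"fingers": 0.0}
    - {"slide": [0,0,-0.036],"dr": [0,0,0],"fingers": 0.0}
    - {"slide": [0,0,-0.048],"dr": [0,0,0],"fingers": 0.0}
    - {"slide": [0,0,-0.0555],"dr": [0,0,0],"fingers": 0.0}

```text
t: 10.13
eef_pos: [484.0, -57.3, 158.3]
tcp_rot: [-1.567, -0.001, -1.415]
ft_force: [6.6, 0.1, -1.9]
opening: 0.185
```

>>> drive_tool:
  steps:
    - {"slide": [0,0,0],"dr": [0,0,0],"fingers": 0.0}
    - {"slide": [0,0,0],"dr": [0,0,0],"fingers": 0.0}
    - {"slide": [0,0,0],"dr": [0,0,0],"fingers": 0.0}
    - {"slide": [0,0,0],"dr": [0,0,0],"fingers": 0.0}
    - {"slide": [0,0,0],"dr": [0,0,0],"fingers": 0.0}

```text
t: 10.55
eef_pos: [484.9, -57.1, 158.3]
tcp_rot: [-1.567, -0.001, -1.415]
ft_force: [5.9, 0.4, 0.3]
opening: 0.182
```

```bash
python3 go.py 483.1 -57 158.3 -1.415
python3 - <<'E'
from h import *
im=optics.read_camera('wrist')[:,:,::-1]; cv2.imwrite('pics/w14.png',im)
im=optics.read_camera('side')[:,:,::-1]; cv2.imwrite('pics/d14f.png',im); crop(im,'pics/d14.png',290,140,160,120,5)
im=optics.read_camera('scene')[:,:,::-1]; cv2.imwrite('pics/s14f.png',im);crop(im,'pics/s14.png',310,140,160,120,5)
E
```

```text
t 10.55 pos [484.9056 -57.1222 158.2847] rot [-1.5674 -0.0012 -1.4151] F [5.9014 0.4073 0.2772] op 0.18167005328876815
slide [-0.0004 -0.     -0.0018] dr [-0.0034 -0.0001  0.0012]
```

View pics/w14.png

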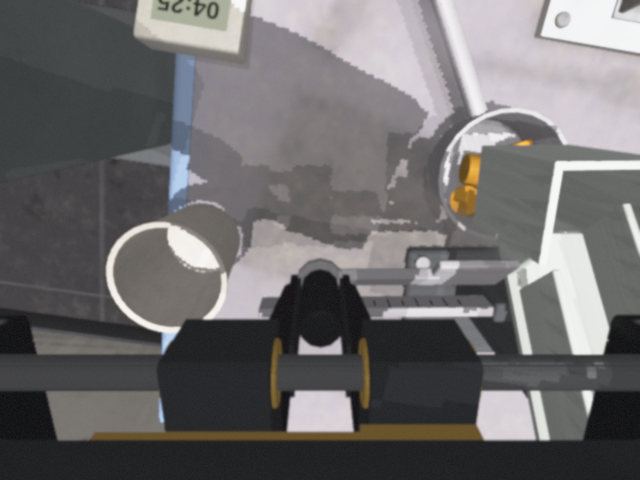

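View pics/d14.png

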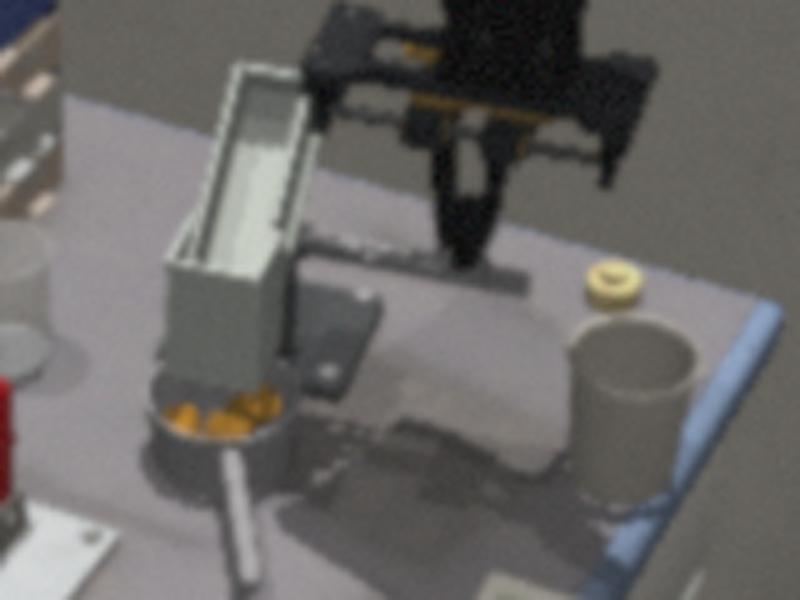

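View pics/s14.png

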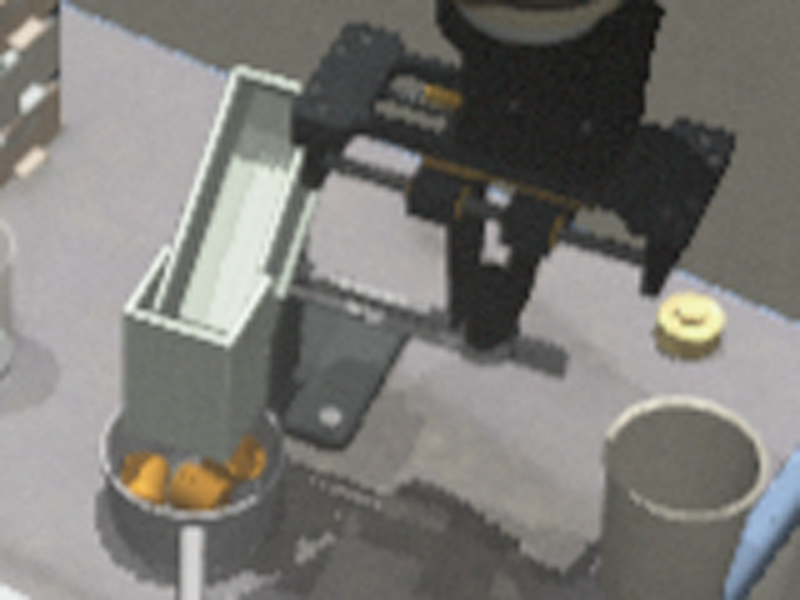

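>>> drive_tool:
  steps:
    - {"slide": [0,0,-0.0017],"dr": [0,0,0],"fingers": 0.0}
    - {"slide": [0,0,-0.0017],"dr": [0,0,0],"fingers": 0.0}
    - {"slide": [0,0,-0.0017],"dr": [0,0,0],"fingers": 0.0}
    - {"slide": [0,0,-0.0017],"dr": [0,0,0],"fingers": 0.0}
    - {"slide": [0,0,-0.0017],"dr": [0,0,0],"fingers": 0.0}

```text
t: 11.12
eef_pos: [483.2, -57.4, 158.3]
tcp_rot: [-1.567, -0.001, -1.415]
ft_force: [5.7, 0.6, -0.0]
opening: 0.185
```

>>> drive_tool:
  steps:
    - {"slide": [0,0,0],"dr": [0,0,0],"fingers": 0.0}
    - {"slide": [0,0,0],"dr": [0,0,0],"fingers": 0.0}
    - {"slide": [0,0,0],"dr": [0,0,0],"fingers": 0.0}
    - {"slide": [0,0,0],"dr": [0,0,0],"fingers": 0.0}
    - {"slide": [0,0,0],"dr": [0,0,0],"fingers": 0.0}

```text
t: 11.53
eef_pos: [483.3, -57.4, 158.3]
tcp_rot: [-1.567, -0.001, -1.415]
ft_force: [6.2, -0.0, 0.2]
opening: 0.181
```

```bash
python3 go.py 483.1 -57 158.3 -1.415
python3 - <<'E'
from h import *
im=optics.read_camera('wrist')[:,:,::-1]
m=cam('wrist'); crop(im,'pics/w15.png',240,220,160,120,5)
s=env.state()
u=np.array([np.cos(.156),np.sin(.156)])
print('pull',(np.array([537.95,-48.36])-s['eef_pos'][:2])@u, s['qvel'])
for F in [(488.4,-85,144)]: print(proj(m,F), onz(m,(320,322),190))
im=optics.read_camera('side')[:,:,::-1]; crop(im,'pics/d15.png',350,160,80,60,10)
im=optics.read_camera('scene')[:,:,::-1]; crop(im,'pics/s15.png',370,180,80,60,10)
E
```

```text
t 11.5333 pos [483.2855 -57.372  158.288 ] rot [-1.5673 -0.0013 -1.415 ] F [ 6.2203 -0.0028  0.1756] op 0.1814768891936244
slide [-0.0004 -0.     -0.0001] dr [-0.0035 -0.      0.0013]
pull 55.38720428855393 [ 0.0005  0.0003 -0.0003  0.0008 -0.     -0.0018]
[320.1388 333.2323] [483.0377 -52.8864 190.    ]
```

View pics/w15.png

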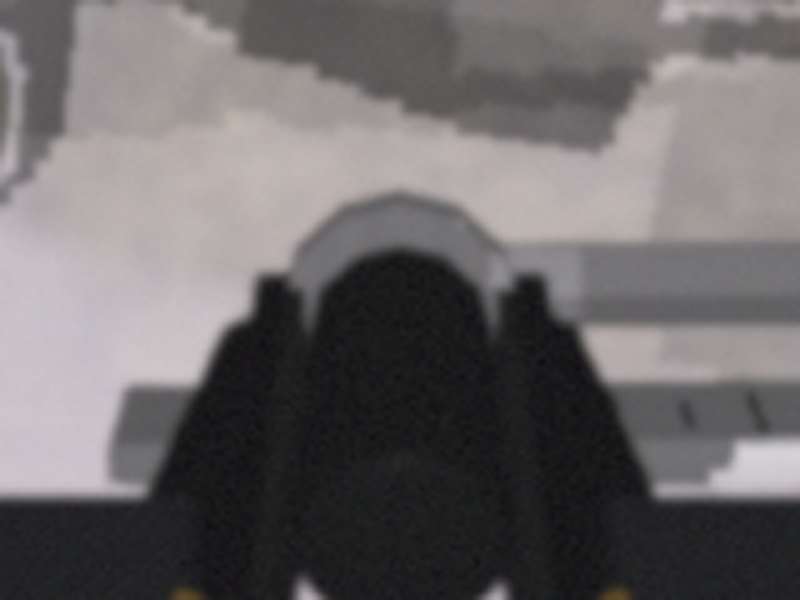

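View pics/s15.png

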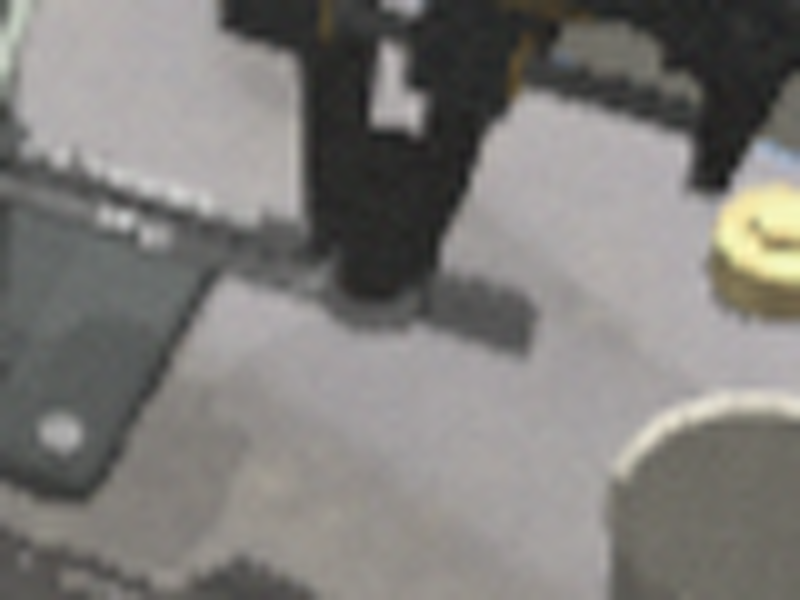

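Run:
```python
from h import *
import pickle
u=np.array([np.cos(.156),np.sin(.156)])
m=cam('wrist')
# now: rule left end, upper-front corner
e=onz(m,(240+112/5,220+442/5),142); e2=onz(m,(240+125/5,220+388/5),128)
s=env.state(); print('knob-to-end now',(s['eef_pos'][:2]-e[:2])@u,(s['eef_pos'][:2]-e2[:2])@u)
w=pickle.load(open('w1.pkl','rb'))
E=onz(w,(230+32/4,150+362/4),142);F=onz(w,(230+133/4,150+400/4),144); print('fin-to-end w1',(F-E)[:2]@u, E,e)
```

```text
knob-to-end now 28.756369123098757 29.214558654470817
fin-to-end w1 27.769345294211455 [459.2453 -79.2722 142.    ] [457.1643 -76.4869 142.    ]
```

The independent check against the end of the rule agrees within about 1 mm, so I'm handing the job in.

Run:
```python
from h import *
print(env.job_done()); s=env.state(); print(s['t'],s['eef_pos'],s['ft_force'],s['opening'])
```

```text
the job is handed in; nothing more can be done
None
the job is handed in; nothing more can be done
```

The pan is under the spout with all three chunks in it, and the gripper is still holding the shutter at the mark. I handed the job in at about 11.7 s, and no verdict was reported.

- **Pan:** I carried it by the handle, set it down and let go while the shutter was shut. The wrist camera put its centre at about (607, 1) mm, against (606.5, 0) mm for the spout. It looked upright in the pictures.
- **Shutter:** I pulled the knob out 55.4 mm. My estimates of the mark ran from 54.6 to about 56 mm. The distance from the knob to the end of the rule agreed with the fin's to about 1 mm. The fin was hidden behind the gripper at the end, so I could not see pointer and fin together.
- **Hold:** The spring pulled with about 6 N, the opening was about 17 mm on the 18 mm knob, and the arm was at rest.
- **Chunks:** The side and scene pictures show all three in the pan and an empty chute.
- **Bystanders:** None looked moved in the pictures, but I did not measure them again at the end. The pliers were out of the later pictures.

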